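# Find the tin with the scale weight and stand it on the board

### The arm

A 6-joint arm with a two-finger parallel gripper is mounted at the origin on the work surface. World frame = base frame: x ahead of the robot, y to its left, z up, the work surface at z = 0. Lengths are in mm, angles in rad, forces in N, time in s.
With the tool pointing down it reaches from about 350 to 875 mm from the base axis. Payload 4.2 kg.
Tool frame: the origin (TCP) lies between the finger pads; the fingertips stand 11 mm ahead of it and the grasp point (between the pads) lies 8 mm behind it; z points along the fingers, y is the direction in which the jaws open and shut (so a half turn about z gives the same grasp; the last joint's range is limited). The gripper opens to 85 mm and grips with 20 to 120 N. Pads are 22 mm wide; open, the fingers measure 114 mm over their backs; the gripper's body (76 mm by 85 mm) begins 54 mm behind the grasp point. The pads swing forward as they close: fully open they stand 13 mm farther back than shut.
Start: joints at [1.591, 0.385, 0.008, 0, -1.194, -0.259], TCP at [147.804, 607.251, 242.312] pointing down, gripper open.
Joint ranges: [-3.14, 3.14], [-1.21, 2.06], [-1.07, 1.41], [-3.16, 2.05], [-2.99, -0.16], [-3.1, 3.1]. Speed limits (rad/s): [2.79, 2.79, 3.14, 3.14, 3.14, 3.14].

### API

Orientations are given as a unit quaternion [x, y, z, w].
In Python, from bench import * gives the robot as it stands.
- The arm moves only by the tool servo_tool, never from a script. Its argument "rows" is a list of rows, each a list of 7 numbers: the opening, from 0 (shut) to 1 (fully open), then the shift along the tool's x, y, z in cm, then the turn, a rotation vector about the tool's x, y, z in degrees. A call has 1 to 12 rows; each row shifts and turns the commanded pose from where the row before left it, along the tool's axes as they then stand; what a row does not reach is not made up. A row lasts 1/10 s, in which the tool goes at most 50 mm and 8.59 degrees, less where a joint would pass 70% of its speed; a pose out of reach is approached as far as the arm can. A call is refused whole if a number of a shift passes 5 or a number of a turn 8.59, either way. A call with a gripper value outside its range is refused whole. The fingers move at their own pace and stop on an object; the grip force is fixed at half the most. Time passes only in rows, so rows that do not move let the fingers close. It gives the time, the measured TCP pose, the force and the opening at its end, in the units of the state.
- read_state(): the state, without advancing time (a new reading comes with each control period).
- get_image(name): name is "side" or "top"; returns a dict with "image" (384x512x3 uint8, red, green, blue), "mtx" (3x3 intrinsics, pixels), "extrinsics" (4x4, takes a point from camera to world coordinates). Camera axes: x right, y up, looking along -z (the intrinsics and any distortion apply to the point x, -y, -z); pixel columns grow to the right and rows downward; lengths in mm; the calibration is good to about 2 mm. A picture is of the moment at which its call begins. There is no depth.
- job_done(): hands the job in, once; it reports no verdict.
The state is a dict: "clock": time; "joints": joint angles; "joint_vel": joint speeds; "joint_efforts": joint torques, N m; "position": TCP position; "ee_rot": TCP orientation; "contact_force": force on the tool from outside, world axes, zero at the start; "wrist_torque": the same for the moment, N m; "gripper_width": finger opening in mm.
Only numpy, scipy, OpenCV 4.12 (cv2) and the standard library are available. Lean on these libraries where they do the work, as an engineer would, in place of code of your own. Each camera call takes 0.05 s, during which the arm holds its last target. There are 200 camera calls.

### The job

One of the three identical yellow tins lying on the slab holds the brass weight for the kitchen balance; the other two are empty. Find out which by feeling how heavy they are, then stand that tin upright on its narrow short end on the wooden board and let go. The empty tins must end up lying flat where you found them, and the mug, the jar and the pestle must not be pushed about.

Things in the scene. Friction and masses are not known exactly. Their poses are not given: they have to be found in the camera images.
- tin_a: Yellow tin with red lid, a closed flat box 96 (own x) x 56 (own y) x 32 mm (own z), one of three that look the same. It starts lying flat on the slab, z up. Origin: centre of its 96 x 56 underside. Empty it weighs about 110 g; the one with the brass weight inside (loose by about 2 mm, held at the middle) weighs 380 to 550 g. Which tin that is changes from run to run.
- tin_a_mid (a point): The middle of that tin, 16 mm above its origin along own z; 48 mm above the support when the tin stands on its short end.
- tin_b: Yellow tin with red lid, a closed flat box 96 (own x) x 56 (own y) x 32 mm (own z), one of three that look the same. It starts lying flat on the slab, z up. Origin: centre of its 96 x 56 underside. Empty it weighs about 110 g; the one with the brass weight inside (loose by about 2 mm, held at the middle) weighs 380 to 550 g. Which tin that is changes from run to run.
- tin_b_mid (a point): The middle of that tin, 16 mm above its origin along own z; 48 mm above the support when the tin stands on its short end.
- tin_c: Yellow tin with red lid, a closed flat box 96 (own x) x 56 (own y) x 32 mm (own z), one of three that look the same. It starts lying flat on the slab, z up. Origin: centre of its 96 x 56 underside. Empty it weighs about 110 g; the one with the brass weight inside (loose by about 2 mm, held at the middle) weighs 380 to 550 g. Which tin that is changes from run to run.
- tin_c_mid (a point): The middle of that tin, 16 mm above its origin along own z; 48 mm above the support when the tin stands on its short end.
- board: Fixed wooden board, 140 (own x) x 120 (own y) x 15 mm high; origin at the centre of its underside, so its top is 15 mm above the origin.
- mug: Blue enamel mug, 80 mm across, 80 mm high, handle on its own +y side; origin at the centre of its underside. Bystander.
- jar: White plastic jar with closed lid and a small grey press button on top, 72 mm across, about 120 mm high; origin at the centre of its underside. Bystander.
- pestle: Short dark wooden pestle lying on its side, 130 mm long, 30 mm thick. Bystander.
Things that resemble listed ones, but are neither listed nor needed, are in the scene too. What is shaped like the tin_a but blue or pink is not meant.

How it is judged:
By the outcome, as a careful person would: the job done as asked, in the order asked, and still so for the second after the job is handed in, with the robot touching nothing.
It also fails if it takes over 72 s, if anything falls off the work surface, if the arm or the gripper's body presses on something with over 40 N, if the wrist force passes 120 N, or if a joint passes its speed limit or range.

## Working session

There is one attempt and no reset: what is moved stays moved. The work goes in short steps, Python scripts to look and compute and a tool call to move; the robot and the scene stay as the last step left them, time stands still between calls to the robot, and variables do not carry over. Pictures are saved under pics/ and viewed, about 8 in all and at most 12, crops included, and the job is handed in when it is done.

Besides the shell and the picture viewer there is one more tool, called after "Request:" as name(argument=value, ...), one argument or row to a line, values as JSON. servo_tool: Moves the arm, as the interface text tells. Its arguments: {"type":"object","properties":{"rows":{"type":"array","items":{"type":"array","items":{"type":"number"}}}},"required":["rows"]}

```bash
mkdir -p pics
cat > h.py <<'E'
from bench import *
import numpy as np, cv2
from scipy.spatial.transform import Rotation as R
def cam(n,save=None):
    d=get_image(n)
    if save: cv2.imwrite('pics/'+save+'.png',d['image'][:,:,::-1])
    return d
def ray(d,uv):
    K=np.array(d['mtx']);E=np.array(d['extrinsics'])
    p=np.linalg.inv(K)@[uv[0],uv[1],1]
    v=E[:3,:3]@[p[0],-p[1],-p[2]]
    return E[:3,3],v/np.linalg.norm(v)
def onz(d,uv,z):
    o,v=ray(d,uv); return o+v*(z-o[2])/v[2]
def proj(d,P):
    K=np.array(d['mtx']);E=np.array(d['extrinsics'])
    c=E[:3,:3].T@(np.array(P)-E[:3,3]); q=K@[c[0],-c[1],-c[2]]; return q[:2]/q[2]
def yellow(d):
    hsv=cv2.cvtColor(d['image'],cv2.COLOR_RGB2HSV)
    return cv2.inRange(hsv,(20,110,80),(35,255,255))
E
python3 - <<'E'
from h import *
s=read_state();print(s)
a=cam('top','top0');b=cam('side','side0')
print(a['mtx'],a['extrinsics'],b['extrinsics'],a.keys())
cv2.imwrite('pics/both.png',np.hstack([cv2.resize(x['image'],(400,300))for x in(a,b)])[:,:,::-1])
E
```

```text
{'clock': 0.0, 'joints': array([ 1.59055969e+00,  3.85569600e-01,  6.63558674e-03, -5.07713319e-04,
       -1.19399264e+00, -2.58595637e-01]), 'joint_vel': array([-0.0004175 , -0.0013916 , -0.00084361,  0.00064392, -0.0007289 ,
        0.00158159]), 'joint_efforts': array([ 8.70596523e-05, -3.92287731e+01,  1.88398987e+01,  4.18597698e+00,
       -4.71895168e-03, -4.44859722e-06]), 'position': array([147.70331719, 606.72547943, 241.21620572]), 'ee_rot': array([ 9.92866609e-01, -1.19225441e-01, -8.58952249e-05,  1.08759860e-03]), 'contact_force': array([ 0.1711125 , -0.24888416,  0.89207224]), 'wrist_torque': array([ 0.04063557, -0.00668564, -0.01820479]), 'gripper_width': 85.60585337227747}
[[398.28454365   0.         253.25358625]
 [  0.         398.28454365 192.15307761]
 [  0.           0.           1.        ]] [[-2.14007346e-02  9.81701529e-01 -1.89219758e-01  3.59743936e+02]
 [-9.99749706e-01 -2.22481055e-02 -2.35504512e-03  4.36021167e+01]
 [-6.52173255e-03  1.89121998e-01  9.81931941e-01  1.05035018e+03]
 [ 0.00000000e+00  0.00000000e+00  0.00000000e+00  1.00000000e+00]] [[-9.92965011e-01  7.83421444e-02 -8.87862380e-02  4.75353038e+02]
 [-1.17791659e-01 -7.29968651e-01  6.73253959e-01  7.24784964e+02]
 [-1.20670115e-02  6.78975903e-01  7.34061381e-01  7.88289775e+02]
 [ 0.00000000e+00  0.00000000e+00  0.00000000e+00  1.00000000e+00]] dict_keys(['image', 'mtx', 'extrinsics'])
```

View pics/top0.png

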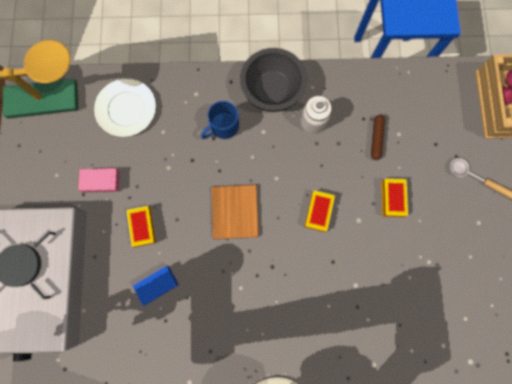

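View pics/side0.png

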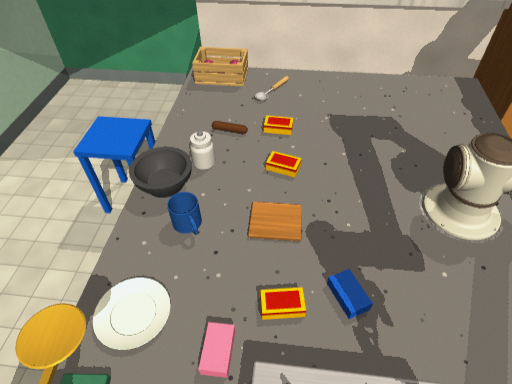

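Candidates (top view): yellow tins with red lids at (141,226), (320,211) and (396,197) match the description. The pink box (98,180), blue box (155,285) and orange pan (47,62) do not. The board is at (235,211), mug (222,120), jar (317,113) and pestle (378,137).

Run:
```python
from h import *
a=cam('top')
hsv=cv2.cvtColor(a['image'],cv2.COLOR_RGB2HSV)
red=cv2.inRange(hsv,(0,150,120),(8,255,255))|cv2.inRange(hsv,(172,150,120),(180,255,255))
m=cv2.morphologyEx(yellow(a)|red,cv2.MORPH_CLOSE,np.ones((3,3)))
wood=cv2.morphologyEx(cv2.inRange(hsv,(8,100,80),(19,255,255)),cv2.MORPH_OPEN,np.ones((5,5)))
crop=[]
for nm,mm,z in(('tin',m,32),('wood',wood,15)):
  cs,_=cv2.findContours(mm,cv2.RETR_EXTERNAL,cv2.CHAIN_APPROX_NONE)
  for c in cs:
    if not 400<cv2.contourArea(c)<4000: continue
    P=np.array([onz(a,p[0],z)[:2] for p in c],np.float32)
    (cx,cy),(w,h),an=cv2.minAreaRect(P)
    if w<h: w,h,an=h,w,an+90
    M=cv2.moments(c);u,v=M['m10']/M['m00'],M['m01']/M['m00']
    print(nm,np.round([u,v]),'xy',round(cx),round(cy),'size',round(w),round(h),'long axis deg',round((an+90)%180-90,1))
    if nm=='tin' and v>170: crop.append(cv2.resize(a['image'][int(v)-30:int(v)+30,int(u)-30:int(u)+30],(240,240)))
cv2.imwrite('pics/crop.png',np.hstack(crop)[:,:,::-1])
```

```text
tin [140. 226.] xy 475 337 size 100 66 long axis deg 10.3
tin [320. 210.] xy 505 -125 size 100 61 long axis deg -15.5
tin [395. 196.] xy 536 -319 size 101 69 long axis deg -3.0
tin [43. 65.] xy 923 635 size 182 136 long axis deg -42.9
wood [235. 212.] xy 510 96 size 140 121 long axis deg 1.3
wood [494.  97.] xy 819 -624 size 252 97 long axis deg -8.2
```

View pics/crop.png

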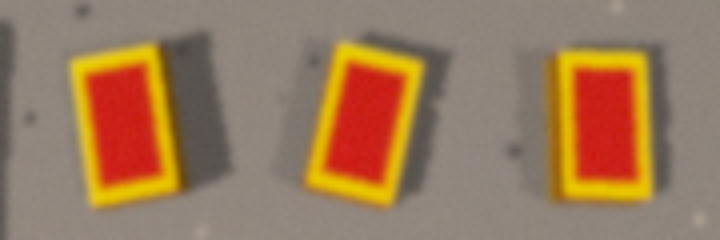

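```bash
cat >> h.py <<'E'
def tgt(yaw,tilt=0):
    # tool down, tool x at yaw (deg); tilt: turn about tool y (deg)
    return R.from_euler('z',yaw,degrees=True)*R.from_euler('x',180,degrees=True)*R.from_euler('y',tilt,degrees=True)
def rel(pos,rot):
    s=read_state();C=R.from_quat(s['ee_rot'])
    print('shift cm',np.round(C.inv().apply(np.array(pos)-s['position'])/10,2),'turn deg',np.round((C.inv()*rot).as_rotvec(degrees=True),1))
    print('if turned first, shift cm',np.round(rot.inv().apply(np.array(pos)-s['position'])/10,2))
E
python3 - <<'E'
from h import *
a=cam('top')
hsv=cv2.cvtColor(a['image'],cv2.COLOR_RGB2HSV)
red=cv2.inRange(hsv,(0,150,120),(8,255,255))|cv2.inRange(hsv,(172,150,120),(180,255,255))
cs,_=cv2.findContours(red,cv2.RETR_EXTERNAL,cv2.CHAIN_APPROX_NONE)
for c in cs:
    if not 200<cv2.contourArea(c)<4000: continue
    P=np.array([onz(a,p[0],32)[:2] for p in c],np.float32)
    (cx,cy),(w,h),an=cv2.minAreaRect(P)
    if w<h: w,h,an=h,w,an+90
    an=(an+90)%180-90
    print('xy',round(cx,1),round(cy,1),'size',round(w),round(h),'long axis deg',round(an,1))
    rel([cx,cy,120],tgt(an))
E
```

```text
xy 474.8 340.2 size 70 36 long axis deg 10.1
shift cm [38.09 18.16 12.19] turn deg [  0.1   0.  -23.8]
if turned first, shift cm [27.52 32.   12.16]
xy 504.7 -124.3 size 69 35 long axis deg -15.5
shift cm [51.98 62.59 12.26] turn deg [ 0.1 -0.   1.8]
if turned first, shift cm [53.96 60.91 12.16]
xy 535.2 -322.7 size 69 36 long axis deg -2.6
shift cm [59.64 81.14 12.28] turn deg [  0.1   0.  -11.1]
if turned first, shift cm [42.93 91.11 12.16]
```

Request:
servo_tool(
  rows=[
    [1, 3.81, 1.82, 0.8, 0, 0, 0],
    [1, 3.81, 1.82, 0.8, 0, 0, 0],
    [1, 3.81, 1.82, 0.8, 0, 0, 0],
    [1, 3.81, 1.82, 0.8, 0, 0, 0],
    [1, 3.81, 1.82, 0.8, 0, 0, 0],
    [1, 3.81, 1.82, 0.8, 0, 0, 0],
    [1, 3.81, 1.82, 0.8, 0, 0, 0],
    [1, 3.81, 1.82, 0.8, 0, 0, 0],
    [1, 3.81, 1.82, 0.8, 0, 0, 0],
    [1, 3.81, 1.82, 0.8, 0, 0, -8],
    [1, 0, 0, 0, 0, 0, -8],
    [1, 0, 0, 0, 0, 0, -8],
  ],
)

```text
clock: 1.4
position: [475.8, 338.7, 161.5]
ee_rot: [0.996, 0.091, -0.001, 0.001]
contact_force: [-0.6, 0.4, 0.5]
gripper_width: 85.1
```

Run:
```python
from h import *
rel([474.8,340.2,17],tgt(10.1))
```

```text
shift cm [-0.06 -0.18 14.45] turn deg [0.1 0.1 0.4]
if turned first, shift cm [-0.08 -0.16 14.45]
```

Descend, close, then lift slightly.

Request:
servo_tool(
  rows=[
    [1, -0.06, -0.18, 4, 0, 0, 0],
    [1, 0, 0, 4, 0, 0, 0],
    [1, 0, 0, 3.5, 0, 0, 0],
    [1, 0, 0, 2, 0, 0, 0],
    [1, 0, 0, 0.9, 0, 0, 0],
    [1, 0, 0, 0, 0, 0, 0],
  ],
)

```text
clock: 2.0
position: [473.7, 341.5, 17.2]
ee_rot: [0.996, 0.09, -0.001, 0.001]
contact_force: [0.1, 0.4, 1.1]
gripper_width: 85.2
```

Request:
servo_tool(
  rows=[
    [0, 0, 0, 0, 0, 0, 0],
    [0, 0, 0, 0, 0, 0, 0],
    [0, 0, 0, 0, 0, 0, 0],
    [0, 0, 0, 0, 0, 0, 0],
    [0, 0, 0, 0, 0, 0, 0],
    [0, 0, 0, 0, 0, 0, 0],
  ],
)

```text
clock: 2.6
position: [474.8, 342.5, 20.3]
ee_rot: [0.996, 0.09, 0.001, -0.001]
contact_force: [-0.8, -1.5, 6.2]
gripper_width: 54.7
```

Request:
servo_tool(
  rows=[
    [0, 0, 0, -1, 0, 0, 0],
    [0, 0, 0, -1, 0, 0, 0],
    [0, 0, 0, 0, 0, 0, 0],
    [0, 0, 0, 0, 0, 0, 0],
    [0, 0, 0, 0, 0, 0, 0],
    [0, 0, 0, 0, 0, 0, 0],
  ],
)

```text
clock: 3.2
position: [473.7, 341.7, 37.7]
ee_rot: [0.996, 0.09, -0.0, 0.0]
contact_force: [0.2, -0.2, -4.4]
gripper_width: 54.5
```

Request:
servo_tool(
  rows=[
    [0, 0, 0, 0, 0, 0, 0],
  ],
)

```text
clock: 3.3
position: [473.9, 341.8, 37.9]
ee_rot: [0.996, 0.09, -0.0, 0.0]
contact_force: [-0.2, -0.2, -2.8]
gripper_width: 55.0
```

```bash
cat >> h.py <<'E'
def weigh(n=8):
    f=[]
    for _ in range(n): f.append(read_state()['contact_force'][2]); get_image('top')
    print('Fz',np.round(np.mean(f),2),'sd',np.round(np.std(f),2))
E
python3 -c "from h import *;weigh()"
```

```text
Fz -3.77 sd 0.63
```

About 4.5 N against a free-air baseline of about +0.8, where an empty tin would weigh 1.1 N. This is the heavy tin. I'll set it down and regrasp with the tool tilted, so the 90° turn splits around vertical.

Request:
servo_tool(
  rows=[
    [0, 0, 0, 1, 0, 0, 0],
    [0, 0, 0, 0.8, 0, 0, 0],
    [0, 0, 0, 0, 0, 0, 0],
    [1, 0, 0, 0, 0, 0, 0],
    [1, 0, 0, 0, 0, 0, 0],
    [1, 0, 0, -0.5, 0, 0, 0],
    [1, 0, 0, -4, 0, 0, 0],
    [1, 0, 0, -5, 0, 0, 0],
    [1, 0, 0, 0, 0, -8, 0],
    [1, 0, 0, 0, 0, -8, 0],
    [1, 0, 0, 0, 0, -8, 0],
    [1, 0, 0, 0, 0, -8, 0],
  ],
)

```text
clock: 4.9
position: [474.8, 342.5, 117.1]
ee_rot: [0.957, 0.087, -0.276, 0.024]
contact_force: [-0.1, 0.8, -0.3]
gripper_width: 85.3
```

Request:
servo_tool(
  rows=[
    [1, 0, 0, 0, 0, -8, 0],
    [1, 0, 0, 0, 0, 0, 0],
  ],
)

```text
clock: 5.1
position: [475.3, 341.2, 110.8]
ee_rot: [0.935, 0.082, -0.344, 0.032]
contact_force: [0.1, -0.1, -1.4]
gripper_width: 85.0
```

Run:
```python
from h import *
a=cam('top','t2')
hsv=cv2.cvtColor(a['image'],cv2.COLOR_RGB2HSV)
red=cv2.inRange(hsv,(0,150,120),(8,255,255))|cv2.inRange(hsv,(172,150,120),(180,255,255))
cs,_=cv2.findContours(red,cv2.RETR_EXTERNAL,cv2.CHAIN_APPROX_NONE)
for c in cs:
    if cv2.contourArea(c)<100: continue
    P=np.array([onz(a,p[0],32)[:2] for p in c],np.float32); print(cv2.minAreaRect(P))
weigh(4);print(read_state()['joints'])
rt=tgt(10.1,-40)
z=rt.apply([0,0,1])
g=np.array([474.8,341,16]); p=g+6*z   # grasp point near the tin middle
print(p,z); p[2]=max(p[2],18)
rel(p,rt); rel(p-70*z,rt)
```

```text
((474.13006591796875, 341.2378845214844), (69.85610961914062, 36.51486587524414), 10.120189666748047)
((504.414306640625, -124.07070922851562), (35.822059631347656, 69.94550323486328), 74.47794342041016)
((535.2591552734375, -322.6727294921875), (35.614078521728516, 68.8119888305664), 87.27923583984375)
Fz 0.11 sd 0.43
[ 0.72169447  0.75109981  0.28756884 -0.34024379 -1.71870421  1.08725231]
[471.00304133 340.32365865  11.40373334] [-0.63282645 -0.11272356 -0.76604444]
shift cm [6.11 0.15 7.79] turn deg [ 0.1 -0.2  0.3]
if turned first, shift cm [6.14 0.14 7.77]
shift cm [6.14 0.17 0.79] turn deg [ 0.1 -0.2  0.3]
if turned first, shift cm [6.14 0.14 0.77]
```

Request:
servo_tool(
  rows=[
    [1, 2.9, 0.15, 0, 0, 0, 0],
    [1, 2.84, 0, 0, 0, 0, 0],
    [1, 0, 0, 3, 0, 0, 0],
    [1, 0, 0, 3, 0, 0, 0],
    [1, 0, 0, 1.2, 0, 0, 0],
    [1, 0, 0, 0, 0, 0, 0],
  ],
)

```text
clock: 5.95
position: [470.6, 340.0, 23.8]
ee_rot: [0.936, 0.085, -0.341, 0.031]
contact_force: [-0.1, 0.6, 1.1]
gripper_width: 85.3
```

Request:
servo_tool(
  rows=[
    [0, 0, 0, 0, 0, 0, 0],
    [0, 0, 0, 0, 0, 0, 0],
    [0, 0, 0, 0, 0, 0, 0],
    [0, 0, 0, 0, 0, 0, 0],
    [0, 0, 0, 0, 0, 0, 0],
    [0, 0, 0, 0, 0, 0, 0],
  ],
)

```text
clock: 6.55
position: [474.0, 341.3, 25.2]
ee_rot: [0.937, 0.085, -0.338, 0.029]
contact_force: [2.8, 3.7, 7.8]
gripper_width: 55.0
```

Run:
```python
from h import *
a=cam('top');b=cam('side')
def cr(d,P):
    u,v=proj(d,P).astype(int); i=d['image'][max(v-60,0):v+60,max(u-60,0):u+60]; return cv2.resize(i,(400,400),interpolation=cv2.INTER_CUBIC)
cv2.imwrite('pics/g.png',np.hstack([cr(a,[475,341,16]),cr(b,[475,341,16])])[:,:,::-1])
```

```text
(no output)
```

View pics/g.png

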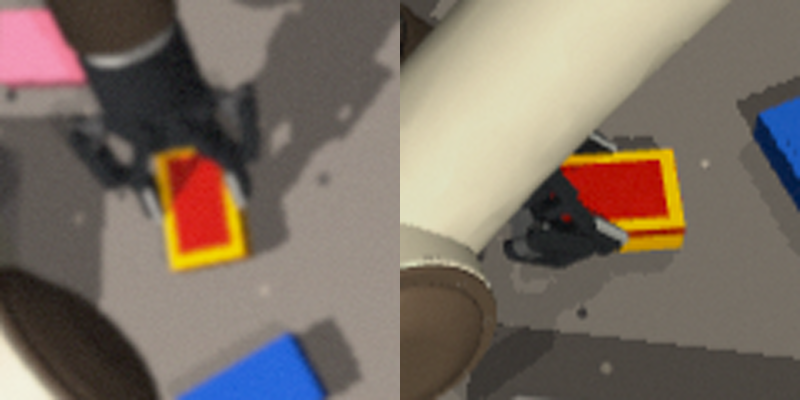

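The tin is gripped near its middle, slightly towards the outer end (crop pads at about (150–240,190), tin centre at about (200,208)). Lift and turn 90°.

Request:
servo_tool(
  rows=[
    [0, -2, 0, -2.4, 0, 0, 0],
    [0, -2.57, 0, -3.06, 0, 0, 0],
    [0, -2.57, 0, -3.06, 0, 0, 0],
    [0, -0.6, 0, -0.7, 0, 0, 0],
    [0, 0, 0, 0, 0, 0, 0],
  ],
)

```text
clock: 7.15
position: [472.6, 340.5, 144.5]
ee_rot: [0.936, 0.085, -0.339, 0.029]
contact_force: [0.4, 0.3, -4.7]
gripper_width: 54.3
```

```bash
python3 -c "from h import *;weigh(4);print(read_state()['joints'])"
```

```text
Fz -4.56 sd 0.44
[ 0.72013001  0.72626204  0.30069092 -0.34423974 -1.76237782  1.07190889]
```

Request:
servo_tool(
  rows=[
    [0, 0, 0, 0, 0, 8, 0],
    [0, 0, 0, 0, 0, 8, 0],
    [0, 0, 0, 0, 0, 8, 0],
    [0, 0, 0, 0, 0, 8, 0],
    [0, 0, 0, 0, 0, 8, 0],
    [0, 0, 0, 0, 0, 8, 0],
    [0, 0, 0, 0, 0, 8, 0],
    [0, 0, 0, 0, 0, 8, 0],
    [0, 0, 0, 0, 0, 8, 0],
    [0, 0, 0, 0, 0, 8, 0],
    [0, 0, 0, 0, 0, 0, 0],
  ],
)

```text
clock: 8.45
position: [510.1, 322.3, 160.0]
ee_rot: [0.97, 0.073, 0.232, 0.009]
contact_force: [0.5, 0.3, -4.3]
gripper_width: 54.9
```

```bash
python3 -c "
from h import *
print(read_state()['joints']);rel([505,96,140],tgt(10,50));weigh(3)"
```

```text
[ 0.86431125  0.27283141 -0.74953743  1.02162788 -0.40054063 -0.07061021]
shift cm [-4.64 22.22  1.17] turn deg [ 3.6 23.3  0.2]
if turned first, shift cm [-4.38 22.2  -2.11]
Fz -4.0 sd 0.24
```

Request:
servo_tool(
  rows=[
    [0, -0.77, 3.7, 0.2, 0, 0, 0],
    [0, -0.77, 3.7, 0.2, 0, 0, 0],
    [0, -0.77, 3.7, 0.2, 0, 0, 0],
    [0, -0.77, 3.7, 0.2, 0, 0, 0],
    [0, -0.77, 3.7, 0.2, 0, 0, 0],
    [0, -0.77, 3.7, 0.2, 0, 0, 0],
    [0, 0, 0, 0, 0, 8, 0],
    [0, 0, 0, 0, 0, 8, 0],
    [0, 0, 0, 0, 0, 8, 0],
    [0, 0, 0, 0, 0, 0, 0],
  ],
)

```text
clock: 9.6
position: [509.6, 128.6, 211.7]
ee_rot: [0.949, 0.064, 0.306, 0.033]
contact_force: [0.7, -0.5, -4.3]
gripper_width: 54.6
```

```bash
python3 -c "
from h import *
print(read_state()['joints'],read_state()['position']);rel([505,96,140],tgt(10,50));rel([505,96,140],tgt(0,50))"
```

```text
[ 0.21781505  0.02654149 -0.99264584  1.94264553 -0.1602822  -0.41258674] [509.57061165 128.5871284  211.74751567]
shift cm [-4.97  2.45  5.62] turn deg [ 7.1 14.7  0.9]
if turned first, shift cm [-6.15  3.13  3.83]
shift cm [-4.97  2.45  5.62] turn deg [ 0.3 14.2  8.2]
if turned first, shift cm [-5.79  3.26  4.26]
```

The wrist is at its range limit with the tool pointing outwards (j5 −0.16). I'll swing the tool azimuth towards −y, so the tilt is tangential, and finish tilting there.

Request:
servo_tool(
  rows=[
    [0, 0, 0, 0, -4.7, 0, 6.5],
    [0, 0, 0, 0, -4.7, 0, 6.5],
    [0, 0, 0, 0, -4.7, 0, 6.5],
    [0, 0, 0, 0, -4.7, 0, 6.5],
    [0, 0, 0, 0, -4.7, 0, 6.5],
    [0, 0, 0, 0, -4.7, 0, 6.5],
    [0, 0, 0, 0, -4.7, 0, 6.5],
    [0, 0, 0, 0, -4.7, 0, 6.5],
    [0, 0, 0, 0, -4.7, 0, 6.5],
    [0, 0, 0, 0, 0, 0, 0],
  ],
)

```text
clock: 10.6
position: [511.2, 132.4, 209.1]
ee_rot: [0.796, -0.495, 0.283, 0.202]
contact_force: [-0.2, 1.0, -4.2]
gripper_width: 54.6
```

```bash
cat > st.py <<'E'
from h import *
import sys
y=float(sys.argv[1]);p=[float(v) for v in sys.argv[2:5]];t=float(sys.argv[5])
s=read_state();C=R.from_quat(s['ee_rot']);z=C.apply([0,0,1])
print(s['joints'].round(2),s['position'].round(1),'tilt',np.degrees(np.arccos(-z[2])).round(1),'azim',np.degrees(np.arctan2(z[1],z[0])).round(1),'toolx z',C.apply([1,0,0])[2].round(3),'tooly z',C.apply([0,1,0])[2].round(3))
rel(p,tgt(y,t))
E
python3 st.py -65 505 96 180 50
```

```text
[ 0.84  0.32 -0.59  0.71 -1.13 -0.85] [511.2 132.4 209.1] tilt 40.7 azim -67.3 toolx z 0.651 tooly z 0.041
shift cm [0.34 2.   4.24] turn deg [1.4 9.3 2. ]
if turned first, shift cm [-0.27  2.1   4.2 ]
```

Reachable. Go to tilt 50 and re-check.

Request:
servo_tool(
  rows=[
    [0, 0.34, 2, 2, 0.7, 4.6, 1],
    [0, 0, 0, 2.2, 0.7, 4.7, 1],
    [0, 0, 0, 0, 0, 0, 0],
    [0, 0, 0, 0, 0, 0, 0],
  ],
)

```text
clock: 11.0
position: [505.1, 92.0, 183.4]
ee_rot: [0.764, -0.486, 0.358, 0.227]
contact_force: [-0.4, 0.6, -3.1]
gripper_width: 54.7
```

```bash
python3 st.py -65 505 96 100 50
python3 - <<'E'
from h import *
a=cam('top');b=cam('side')
def cr(d,P):
    u,v=proj(d,P).astype(int); i=d['image'][max(v-75,0):v+75,max(u-75,0):u+75]; return cv2.resize(i,(400,400),interpolation=cv2.INTER_CUBIC)
cv2.imwrite('pics/h.png',np.hstack([cr(a,[505,96,150]),cr(b,[505,96,150])])[:,:,::-1])
E
```

```text
[ 0.8   0.35 -0.77  0.94 -1.1  -1.1 ] [505.1  92.  183.4] tilt 50.1 azim -64.9 toolx z 0.768 tooly z -0.001
shift cm [-6.64 -0.15  5.07] turn deg [-0.1 -0.1  0. ]
if turned first, shift cm [-6.62 -0.15  5.08]
```

View pics/h.png

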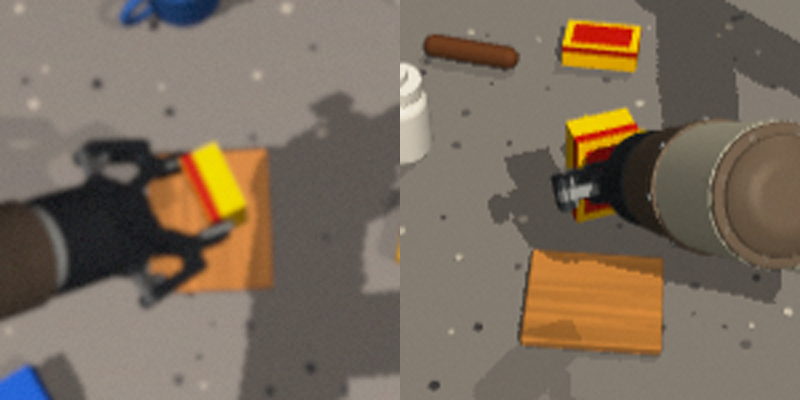

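Upright in hand: red lid facing the gripper in the top crop at (205,185), narrow top yellow. From the grasp geometry, contact should be at TCP z≈63, with the tin centre 9 mm ahead along the azimuth.

```bash
python3 st.py -65 506 104 70 50.3
```

```text
[ 0.8   0.35 -0.76  0.94 -1.1  -1.1 ] [506.2  93.1 184.6] tilt 50.1 azim -64.7 toolx z 0.767 tooly z -0.005
shift cm [-9.44 -0.39  6.59] turn deg [-0.2  0.2 -0.2]
if turned first, shift cm [-9.46 -0.44  6.56]
```

Request:
servo_tool(
  rows=[
    [0, -2.8, -0.2, 2, -0.2, 0.2, -0.2],
    [0, -2.8, -0.2, 2, 0, 0, 0],
    [0, -2.4, 0, 1.6, 0, 0, 0],
    [0, -1.4, 0, 1, 0, 0, 0],
    [0, 0, 0, 0, 0, 0, 0],
    [0, 0, 0, 0, 0, 0, 0],
  ],
)

```text
clock: 11.7
position: [506.3, 102.6, 70.2]
ee_rot: [0.763, -0.486, 0.36, 0.229]
contact_force: [0.5, 0.0, -3.3]
gripper_width: 54.6
```

```bash
python3 st.py -65 506 104 63 50.3; python3 -c "from h import *;weigh(4)"
```

```text
[ 0.77  0.55 -0.85  1.11 -0.95 -1.37] [506.3 102.6  70.2] tilt 50.5 azim -65.0 toolx z 0.771 tooly z -0.0
shift cm [-0.64 -0.03  0.35] turn deg [-0.  -0.2  0. ]
if turned first, shift cm [-0.64 -0.03  0.35]
Fz -3.72 sd 0.3
```

Down 1 mm steps: (−0.077, 0, 0.064) cm per mm.

Request:
servo_tool(
  rows=[
    [0, -0.15, 0, 0.13, 0, 0, 0],
    [0, -0.15, 0, 0.13, 0, 0, 0],
    [0, 0, 0, 0, 0, 0, 0],
    [0, 0, 0, 0, 0, 0, 0],
  ],
)

```text
clock: 12.3
position: [505.3, 101.4, 65.2]
ee_rot: [0.763, -0.486, 0.359, 0.23]
contact_force: [0.2, 0.6, -3.4]
gripper_width: 54.5
```

Request:
servo_tool(
  rows=[
    [0, -0.08, 0, 0.064, 0, 0, 0],
    [0, -0.08, 0, 0.064, 0, 0, 0],
    [0, 0, 0, 0, 0, 0, 0],
    [0, 0, 0, 0, 0, 0, 0],
  ],
)

```text
clock: 12.7
position: [505.4, 101.5, 63.3]
ee_rot: [0.763, -0.486, 0.36, 0.23]
contact_force: [0.5, 0.9, -2.7]
gripper_width: 54.6
```

```bash
python3 st.py -65 506 104 62 50.3; python3 -c "from h import *;weigh(3)"
```

```text
[ 0.77  0.56 -0.86  1.13 -0.94 -1.39] [505.4 101.5  63.3] tilt 50.5 azim -65.1 toolx z 0.772 tooly z 0.002
shift cm [-0.23 -0.16 -0.07] turn deg [ 0.1 -0.2  0.1]
if turned first, shift cm [-0.23 -0.16 -0.07]
Fz -3.02 sd 0.32
```

Beginning to touch. Go on 1 mm at a time.

Request:
servo_tool(
  rows=[
    [0, -0.08, 0, 0.064, 0, 0, 0],
    [0, 0, 0, 0, 0, 0, 0],
    [0, 0, 0, 0, 0, 0, 0],
  ],
)

```text
clock: 13.15
position: [505.5, 101.4, 63.2]
ee_rot: [0.762, -0.486, 0.36, 0.23]
contact_force: [-3.5, 1.0, 5.2]
gripper_width: 54.7
```

Request:
servo_tool(
  rows=[
    [0, -0.08, 0, 0.064, 0, 0, 0],
    [0, 0, 0, 0, 0, 0, 0],
    [0, 0, 0, 0, 0, 0, 0],
  ],
)

```text
clock: 13.45
position: [505.6, 101.2, 63.2]
ee_rot: [0.762, -0.486, 0.361, 0.23]
contact_force: [-5.3, 2.0, 9.8]
gripper_width: 54.9
```

```bash
python3 st.py -65 506 104 62 50.3
python3 - <<'E'
from h import *
weigh(3)
b=cam('side');u,v=proj(b,[508,94,60]).astype(int)
cv2.imwrite('pics/i.png',cv2.resize(b['image'][v-50:v+50,u-60:u+60],(720,600),interpolation=cv2.INTER_CUBIC)[:,:,::-1])
E
```

```text
[ 0.77  0.56 -0.86  1.13 -0.94 -1.39] [505.6 101.2  63.2] tilt 50.8 azim -65.0 toolx z 0.774 tooly z 0.0
shift cm [-0.24 -0.15 -0.11] turn deg [ 0.  -0.5  0. ]
if turned first, shift cm [-0.24 -0.15 -0.11]
Fz 9.71 sd 0.06
```

View pics/i.png

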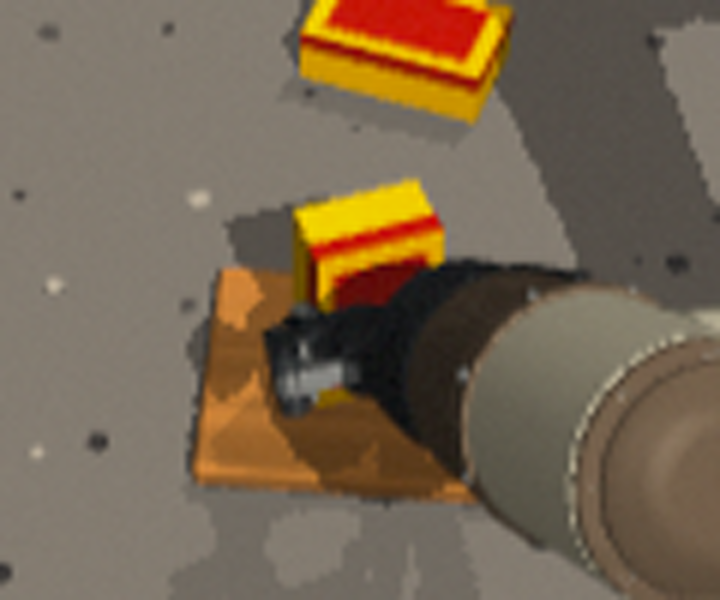

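Seated on the board. Relieve the preload, open and back straight off.

Request:
servo_tool(
  rows=[
    [0, 0.1, 0, -0.08, 0, 0, 0],
    [0, 0, 0, 0, 0, 0, 0],
    [0.75, 0, 0, 0, 0, 0, 0],
    [0.85, 0, 0, 0, 0, 0, 0],
    [1, 0, 0, 0, 0, 0, 0],
    [1, 0, 0, 0, 0, 0, 0],
    [1, 0, 0, 0, 0, 0, 0],
  ],
)

```text
clock: 14.35
position: [505.3, 101.6, 62.2]
ee_rot: [0.763, -0.486, 0.359, 0.23]
contact_force: [0.3, -0.6, -0.5]
gripper_width: 85.6
```

Request:
servo_tool(
  rows=[
    [1, 0, 0, -1, 0, 0, 0],
    [1, 0, 0, -2, 0, 0, 0],
    [1, 0, 0, -3, 0, 0, 0],
    [1, 0, 0, -4, 0, 0, 0],
    [1, 0, 0, -4, 0, 0, 0],
    [1, 0, 0, -4, 0, 0, 0],
    [1, 0, 0, 0, 0, 0, 0],
  ],
)

```text
clock: 15.05
position: [447.4, 233.1, 179.5]
ee_rot: [0.764, -0.485, 0.36, 0.225]
contact_force: [0.0, -0.5, -0.2]
gripper_width: 85.6
```

Run:
```python
from h import *
a=cam('top');b=cam('side')
cv2.imwrite('pics/k.png',np.hstack([a['image'][50:300,60:460],b['image'][60:310,100:500]])[:,:,::-1])
weigh(3)
```

```text
Fz -0.27 sd 0.36
```

View pics/k.png

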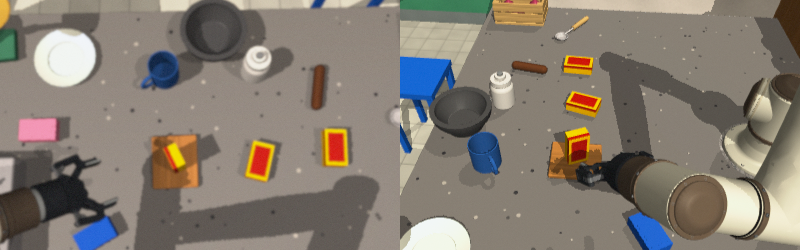

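The tin stands on the board at (175,157) in the left half, clear of the gripper. The other tins and the bystanders are in place.

```bash
python3 -c "
from h import *
print(job_done(),read_state()['clock'])"
```

```text
the job is handed in; nothing more can be done
the job is handed in; nothing more can be done
```

The heavy tin is standing upright on its short end on the wooden board, released and clear of the gripper. I handed the job in at about 15 s of the 72 s allowed.

- **Finding the weight:** I lifted the left tin, at about (475, 340) mm. It read 4 to 4.5 N, roughly 400–450 g, where an empty tin would read about 1.1 N. I took that as decisive and did not lift the other two, so they were never touched.
- **Placing it:** I regripped it with the tool tilted 40° and turned it upright. My first tilt direction ran into a wrist joint's range limit, so I swung the tool sideways and finished from there. I lowered it until it touched the board, eased off the pressure, opened the gripper and backed away.
- **Last checks:** The final pictures show the tin standing on the board, both empty tins still flat where they lay, and the mug, jar and pestle in place. The force with the gripper empty was about −0.3 N, so nothing was being touched. I judged the final state of the tins and bystanders by eye, without re-measuring their positions.

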